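Clean two faces of a griddle brick on the scraper bar

TASK

Clean the oblong griddle brick on the spring-backed scraper bar: keeping it upright, press one of its long sides flat against the bar until the bar gives by about a centimetre, and hold it there for a moment. Then draw it back, turn it a quarter turn and press one of its short ends against the bar in the same way. Finally draw it back and leave it standing upright on the cart in front of the bar, close by but clear of it.

Things in the scene. Friction and masses are not known exactly. Their poses are not given: they have to be found in the camera images.
- brick: Oblong griddle brick, loose, 0.25 kg: grey block 90 long (x) by 55 wide (y) by 45 mm high; centred on top a black grip rib 60 long (x), 24 thick (y), 45 mm high (90 mm over all). Origin: centre of underside, on the cart (height 0); z up. Both long sides are alike, both ends too. Not wanted: a smaller square brick (50 by 50 mm) with a like rib, and a round one (80 mm) with a knob.
- bracket: Bent steel bracket fixed to the cart, the scraper bar in front. Origin at cart height under the middle of the bar's front face at rest; x points into the bracket (the way the bar gives, away from the robot), y along the bar. Bar: flat upright plate 120 long (y), 10 thick, 10 to 40 mm above the cart. Bracket: x 35 to 135 mm, at most 40 mm high. The cart is free 150 mm in front of the bar.
- scraper_bar (a joint): How far the scraper bar has been pushed back, in m: 0 at rest, at most 0.025. A spring of 0.25 N per mm (2.5 N at 10 mm) returns it to 0.
Things that resemble listed ones, but are neither listed nor needed, are in the scene too. Of the things shaped like the bracket, the steel one is meant.

How it is judged (in metres and radians):
On the way, in this order (a step that is already met when the one before it is completed fails the run):
1. a long side of the brick presses the bar back by more than 5 mm, the brick upright and square to the bar within about 11 degrees, for 0.2 s (value of joint scraper_bar above 0.005 m and contact force between brick and bracket above 0.4 N and angle between the y axis of brick and the x axis of bracket, either way round below 0.2 rad and angle between brick's own z axis and vertical below 0.2 rad), for 0.2 s.
2. after a quarter turn, a short end of the brick presses the bar back by more than 5 mm, likewise upright and square, for 0.2 s (value of joint scraper_bar above 0.005 m and contact force between brick and bracket above 0.4 N and angle between the x axis of brick and the x axis of bracket, either way round below 0.2 rad and angle between brick's own z axis and vertical below 0.2 rad), for 0.2 s.
At the end, for the whole second after the job is handed in: The brick stands upright (within 6 degrees) and still on the cart top (underside below 6 mm), released, in front of the bar (its centre at least 30 mm in front of the bar's resting face and within 250 mm of the bar's middle), not touching bar or bracket, and the bar is back at rest (within 3 mm) (angle between brick's own z axis and vertical below 0.1 rad and height (world z) of brick below 0.006 m and linear speed of brick below 0.02 m/s and value of joint scraper_bar below 0.003 m and contact force between brick and bracket below 0.05 N and x of brick in the frame of bracket below -0.03 m and horizontal distance between brick and bracket below 0.25 m).
It also fails if it takes over 50 s, if anything falls off the work surface, if the arm or the gripper's body presses on something with over 40 N, if the wrist force passes 120 N, or if a joint passes its speed limit or range.

ROBOT

A 6-joint arm with a two-finger parallel gripper is mounted at the origin on the work surface. World frame = base frame: x ahead of the robot, y to its left, z up, the work surface at z = 0. Lengths are in m, angles in degrees, forces in N, time in s.
With the tool pointing down it reaches from about 0.4 to 0.825 m from the base axis. Payload 7 kg.
Tool frame: the origin (TCP) lies at the very end of the fingers, on their centre line; the grasp point (between the pads) lies 19 mm behind it; z points along the fingers, y is the line along which they close (so a half turn about z gives the same grasp; the last joint's range is limited). The gripper opens to 88 mm and grips with 3 to 60 N. Pads are 19 mm wide; open, the fingers measure 130 mm over their backs; the gripper's body (78 mm by 193 mm) begins 47 mm behind the grasp point.
Start: joints at [81.079, 20.546, 0.682, 0, -70.136, -16.507], TCP at [0.29, 0.61, 0.227] pointing down, gripper open.
Joint ranges: [-176.03, 176.03], [-82.01, 121.73], [-58.28, 71.71], [-173.87, 95.51], [-174.79, -0.11], [-173.66, 173.66]. Speed limits (degrees/s): [136.94, 136.94, 172.46, 180, 180, 180].

INTERFACE

Orientations are given as [roll, pitch, yaw] about the fixed x, y, z axes, in that order (R = Rz(yaw) Ry(pitch) Rx(roll)).
In Python, from plant import ctrl gives the robot as it stands.
- The arm moves only by the tool carry_out, never from a script. Its argument "deltas" is a list that holds one entry, the list of rows, each a list of 5 numbers: the shift along the tool's x, y, z scaled (see below), then the turn about the tool's z scaled (see below), then the opening, from -1 (shut) to 1 (fully open). A call has 1 to 5 rows; each row is the pose to reach, as a shift and turn from the pose commanded when the call began, along the tool's axes at that moment, turning the shorter way round; what a row does not reach only later rows make up. The controller multiplies each number of a shift by 20 cm and each number of a turn by 2 pi rad. A row lasts 1/10 s, in which the tool goes at most 50 mm and 8.59 degrees, less where a joint would pass 70% of its speed; a pose out of reach is approached as far as the arm can. A call with a number of a shift or a turn outside -1 to 1 is refused whole. A call with a gripper value outside its range is refused whole. The fingers move at their own pace and stop on an object; the grip force is fixed at half the most. Time passes only in rows, so rows that repeat a pose let the fingers close. It gives the time, the measured TCP pose, the force, the opening and the grip force at its end, in the units of the state.
- ctrl.get_obs(): the state, without advancing time (a new reading comes with each control period).
- ctrl.snapshot(name): name is "scene" or "top" or "wrist"; returns a dict with "color" (480x640x3 uint8, red, green, blue), "camera_matrix" (3x3 intrinsics, pixels), "k1" (the pictures are not rectified: a ray, as slopes to the right and down, at radius r is drawn at 1 + k1 r^2 times it, then the intrinsics apply), "R" (3x3) and "t" (3): a world point X has camera coordinates R X + t. Camera axes: x right, y down, z forward; pixel columns grow to the right and rows downward; lengths in m; the calibration is good to about 2 mm. A picture is of the moment at which its call begins. There is no depth.
- ctrl.close_job(): hands the job in; it is judged then, once.
Trained networks look in a picture, given as the dict that the camera call returned (one of the last four; its "shot" number tells which), for a name from the list of things; names that differ only in an ending like _2 or _b are one class to them, and where a whole thing is asked for, a point or a joint stands for the part that bears it (a point fixed in the world has none). Each returns a list of dicts, best first, with "p" (0 to 1); they miss things now and then, are a little off and sometimes report something else, mostly with a low value. They report only what shows in the picture. A call takes as long as a camera call. They do not tell look-alikes from the thing itself.
- ctrl.search_frame(picture, name): "centre" ([column, row] in pixels, amid what is visible of it).
- ctrl.silhouettes(picture, name): "mask" (480x640 bool, what is visible of it) and "centre" ([column, row] in pixels, amid what is visible of it).
- ctrl.spot_point(picture, name): "centre" ([column, row] in pixels: a listed point, or the origin of a listed thing).
The state is a dict: "clock": time; "joint_pos": joint angles; "qvel": joint speeds; "tau": joint torques, N m; "tool_pos": TCP position; "orientation": TCP orientation; "force": force on the tool from outside, world axes, zero at the start; "moment": the same for the moment, N m; "opening": finger opening in m; "gripper_force": force on a finger pad.
Only numpy, scipy, OpenCV 4.12 (cv2) and the standard library are available. Lean on these libraries where they do the work, as an engineer would, in place of code of your own. Each camera call takes 0.05 s, during which the arm holds its last target. There are 200 camera calls.

## Working session

There is one attempt and no reset: what is moved stays moved. The work goes in short steps, Python scripts to look and compute and a tool call to move; the robot and the scene stay as the last step left them, time stands still between calls to the robot, and variables do not carry over. Pictures are saved under pics/ and viewed, at most 10 in all, crops included, and the job is handed in when it is done.

Besides the shell and the picture viewer there is one more tool, called after "Emit:" in YAML: its name, and indented under it one key for each argument. carry_out: Moves the arm, as the interface text tells. Its arguments: {"type":"object","properties":{"deltas":{"type":"array"}},"required":["deltas"]}

```bash
mkdir -p pics
cat > h.py <<'E'
import numpy as np, cv2, pickle
from plant import ctrl
def snap(n,f):
    s=ctrl.snapshot(n); cv2.imwrite('pics/'+f+'.png',s['color'][:,:,::-1]); pickle.dump(s,open(f+'.pkl','wb')); return s
def ray(s,px):
    K=np.array(s['camera_matrix']); a=np.array([(px[0]-K[0,2])/K[0,0],(px[1]-K[1,2])/K[1,1]]); u=a.copy()
    for _ in range(20): u=a/(1+s['k1']*(u@u))
    R=np.array(s['R']);t=np.array(s['t'])
    return -R.T@t, R.T@np.array([u[0],u[1],1])
def at(s,px,z):
    c,d=ray(s,px); return c+d*(z-c[2])/d[2]
def proj(s,X):
    K=np.array(s['camera_matrix']); c=np.array(s['R'])@np.array(X)+np.array(s['t']); u=c[:2]/c[2]; u=u*(1+s['k1']*(u@u))
    return u[0]*K[0,0]+K[0,2],u[1]*K[1,1]+K[1,2]
E
python3 - <<'E'
from h import *
print(ctrl.get_obs())
for n in ['top','scene']:
    s=snap(n,n+'0')
    print(n,s['R'],s['t'],s['camera_matrix'],s['k1'])
    for o in ['brick','bracket','scraper_bar']:
        for d in ctrl.search_frame(s,o): print(o,d, at(s,d['centre'],0.02))
E
```

```text
{'clock': 0.0, 'joint_pos': array([ 8.10783842e+01,  2.05927479e+01,  6.32531500e-01, -1.97783622e-02,
       -7.01362264e+01, -1.65086839e+01]), 'qvel': array([-0.05926272,  0.06049905, -0.01586422,  0.02375056,  0.01057126,
       -0.00204348]), 'tau': array([-2.02747979e-03, -5.82716238e+01,  2.93054706e+01,  6.99694276e+00,
        6.95110793e-03, -1.55839580e-04]), 'tool_pos': array([0.2896488 , 0.6091393 , 0.22559952]), 'orientation': array([ 1.79902249e+02, -9.58162569e-03, -2.54370276e+01]), 'force': array([-0.10370226, -0.21651025, -0.61931828]), 'moment': array([-0.0113217 , -0.01816997,  0.01366485]), 'gripper_force': 0.0, 'opening': 0.08748945135614627}
top [[-0.0247277  -0.99968218  0.00490619]
 [-0.98929869  0.02376436 -0.14395608]
 [ 0.14379373 -0.00841339 -0.98957192]] [0.01597794 0.37627038 1.33536185] [[585.15242788   0.         322.53315652]
 [  0.         585.15242788 232.61746423]
 [  0.           0.           1.        ]] -0.012472586370989878
brick {'centre': [287.2, 199.7], 'p': 0.8} [0.45806504 0.08815457 0.02      ]
bracket {'centre': [397.5, 250.2], 'p': 0.
[... 839 characters left out ...]
      ]] -0.10174244579975929
brick {'centre': [361.2, 265.6], 'p': 0.69} [0.44712601 0.09613359 0.02      ]
bracket {'centre': [242.0, 260.0], 'p': 0.72} [ 0.3443685  -0.16898772  0.02      ]
bracket {'centre': [402.3, 236.2], 'p': 0.71} [0.34714844 0.24639631 0.02      ]
bracket {'centre': [236.6, 366.2], 'p': 0.7} [ 0.68551044 -0.22036749  0.02      ]
bracket {'centre': [184.4, 232.0], 'p': 0.69} [ 0.16075771 -0.30279028  0.02      ]
scraper_bar {'centre': [397.5, 222.3], 'p': 0.9} [0.27248455 0.26619131 0.02      ]
scraper_bar {'centre': [242.4, 337.1], 'p': 0.88} [ 0.61395982 -0.20119012  0.02      ]
scraper_bar {'centre': [242.7, 241.5], 'p': 0.64} [ 0.25666513 -0.15665143  0.02      ]
```

View pics/top0.png

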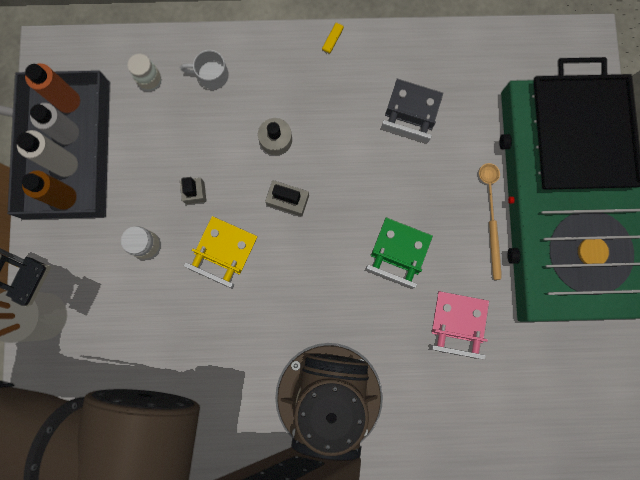

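View pics/scene0.png

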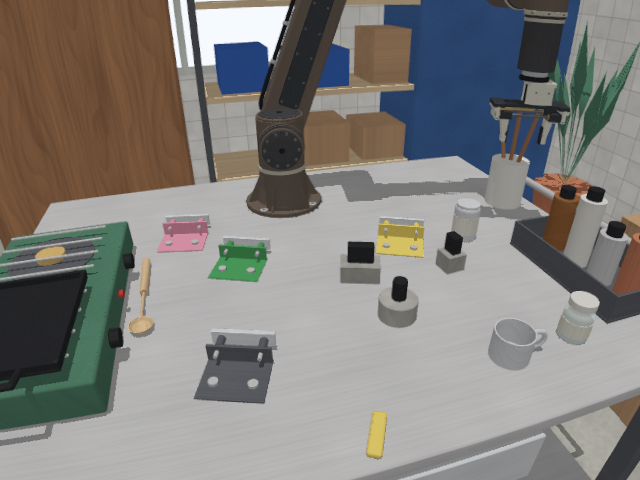

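The top view shows the steel (dark grey) bracket at about (414,108) with its bar at (408,132). The oblong brick is at (288,197). The yellow, green and pink brackets are decoys. Next I'll fit the models to the masks.

```bash
cat > fit.py <<'E'
from h import *
from scipy.optimize import minimize
def box(x0,x1,y0,y1,z0,z1): return np.array([[x,y,z] for x in(x0,x1) for y in(y0,y1) for z in(z0,z1)])
BR=[box(-.045,.045,-.0275,.0275,0,.045),box(-.03,.03,-.012,.012,.045,.09)]
BAR=[box(0,.010,-.06,.06,.010,.040)]
def render(s,boxes,p):
    m=np.zeros((480*4,640*4),np.uint8); c,q=np.cos(p[2]),np.sin(p[2])
    for b in boxes:
        W=b@np.array([[c,q,0],[-q,c,0],[0,0,1]])+[p[0],p[1],0]
        P=np.array([proj(s,w) for w in W])
        cv2.fillConvexPoly(m,cv2.convexHull(np.round((P+.5)*4).astype(np.int32)),1)
    return cv2.resize(m.astype(np.float32),(640,480),interpolation=cv2.INTER_AREA)
def mask(s,name,near):
    L=ctrl.silhouettes(s,name)
    L=[d for d in L if np.hypot(*(np.array(d['centre'])-near))<35]
    return L[0]['mask'].astype(np.float32) if L else None
def fit(obs,boxes,p0):
    obs=[o for o in obs if o[1] is not None]
    def cost(p):
        p=np.array(p); e=0
        for s,m in obs:
            r=render(s,boxes,p); e+=np.abs(r-m).sum()/m.sum()
        return e/len(obs)
    best=None
    for a in p0[2] if np.iterable(p0[2]) else [p0[2]]:
        r=minimize(cost,[p0[0],p0[1],a],method='Nelder-Mead',options=dict(initial_simplex=[[p0[0],p0[1],a],[p0[0]+.01,p0[1],a],[p0[0],p0[1]+.01,a],[p0[0],p0[1],a+.2]],maxiter=150,xatol=1e-4,fatol=1e-4))
        if best is None or r.fun<best.fun: best=r
    return best.x,np.rad2deg(best.x[2]),best.fun
E
python3 - <<'E'
from fit import *
T=ctrl.snapshot('top');S=ctrl.snapshot('scene')
def go(boxes,name,c1,c2,p0):
    a,b=mask(T,name,c1),mask(S,name,c2)
    for o in ([(T,a)],[(S,b)],[(T,a),(S,b)]):
        if o[0][1] is not None: print(name,o[0][1].sum(),fit(o,boxes,p0))
go(BR,'brick',(287,199),(361,265),(.458,.088,[-.4,0,.4,1.57-.3+3.14*0]))
go(BR,'brick',(287,199),(361,265),(.458,.088,[1.3,-1.3+3.14]))
go(BAR,'scraper_bar',(405,127),(242,337),(.62,-.20,[-.3,0]))
E
```

```text
brick 1031.0 (array([ 0.46227386,  0.08914934, -1.92332557]), np.float64(-110.19843759958493), np.float64(0.04758729413151741))
brick 1515.0 (array([0.46337538, 0.08487507, 1.25024446]), np.float64(71.6337310065544), np.float64(0.039150163531303406))
brick 1031.0 (array([0.46180781, 0.0870427 , 1.21519081]), np.float64(69.62530487213789), np.float64(0.0657121017575264))
brick 1031.0 (array([0.46220891, 0.08887081, 1.22108739]), np.float64(69.96315411463623), np.float64(0.048981569707393646))
brick 1515.0 (array([0.46326932, 0.084533  , 1.25099057]), np.float64(71.6764796071242), np.float64(0.04067656770348549))
brick 1031.0 (array([0.46195884, 0.08724801, 1.20608551]), np.float64(69.10360947908906), np.float64(0.06593137979507446))
scraper_bar 510.0 (array([ 0.6155637 , -0.19586391, -0.31466625]), np.float64(-18.029048138029495), np.float64(0.3236519694328308))
scraper_bar 1037.0 (array([ 0.61364213, -0.19819263, -0.33247355]), np.float64(-19.049331242037393), np.float64(0.13361860811710358))
scraper_bar 510.0 (array([ 0.61436284, -0.19752171, -0.32520018]), np.float64(-18.632597877600926), np.float64(0.23710422217845917))
```

```bash
cat >> h.py <<'E'
def go(x,y,z,yaw):
    "deltas from the present pose"
    o=ctrl.get_obs(); p=o['tool_pos']; a=np.deg2rad(o['orientation'][2]); d=np.array([x,y,z])-p
    dy=(yaw-o['orientation'][2]+180)%360-180
    print(o['clock'],np.round(p,4),np.round(o['orientation'],2),'F',np.round(o['force'],1),'op',round(o['opening'],4))
    print('delta',np.round(np.array([d[0]*np.cos(a)+d[1]*np.sin(a), d[0]*np.sin(a)-d[1]*np.cos(a), -d[2]])/.2,4), round(-dy/360,4))
E
python3 -c "
from h import *
go(.462,.087,.2256,-110)"
```

```text
0.8 [0.2898 0.6096 0.2266] [-180.      0.    -25.42] F [-0.  -0.3  0.2] op 0.0876
delta [1.8993 1.9904 0.005 ] 0.2349
```

Emit:
carry_out:
  deltas:
    - [[0.2,0.21,0,0,1],[0.4,0.42,0,0.025,1],[0.6,0.63,0,0.05,1],[0.77,0.8,0,0.07,1],[0.95,0.995,0,0.09,1]]

```text
clock: 1.3
tool_pos: [0.3686, 0.3704, 0.2268]
orientation: [-180.0, 0.0, -58.1]
force: [0.6, -0.1, 0.6]
opening: 0.0874
gripper_force: 0.0
```

```bash
python3 -c "
from h import *
go(.462,.087,.2256,-110)"
```

```text
1.3 [0.3686 0.3704 0.2268] [-1.7997e+02  1.0000e-02 -5.8130e+01] F [ 0.6 -0.1  0.6] op 0.0874
delta [1.4499 0.3516 0.0059] 0.1441
```

Emit:
carry_out:
  deltas:
    - [[0.24,0.06,0,0.023,1],[0.48,0.12,0,0.046,1],[0.72,0.18,0,0.069,1],[0.95,0.24,0,0.092,1],[0.95,0.24,0,0.115,1]]

```text
clock: 1.8
tool_pos: [0.4293, 0.1815, 0.227]
orientation: [-180.0, 0.0, -99.8]
force: [-0.4, 1.0, -0.2]
opening: 0.0876
gripper_force: 0.0
```

```bash
python3 -c "
from h import *
go(.462,.087,.18,-110)"
```

```text
1.8 [0.4293 0.1815 0.227 ] [-1.7999e+02  1.0000e-02 -9.9820e+01] F [-0.4  1.  -0.2] op 0.0876
delta [ 0.4376 -0.2415  0.2348] 0.0283
```

Emit:
carry_out:
  deltas:
    - [[0.2,-0.12,0.08,0.015,1],[0.44,-0.24,0.16,0.028,1],[0.44,-0.24,0.23,0.028,1],[0.44,-0.24,0.23,0.028,1]]

```text
clock: 2.2
tool_pos: [0.4612, 0.0893, 0.1789]
orientation: [179.9, -0.1, -109.5]
force: [-0.4, 0.5, 0.4]
opening: 0.0878
gripper_force: 0.0
```

Run:
```python
from fit import *
s=snap('wrist','w1'); T=ctrl.snapshot('top')
go(.462,.087,.053,-110)
m=mask(s,'brick',np.array(proj(s,[.462,.087,.05])))
L=ctrl.silhouettes(s,'brick'); print([(d['centre'],d['p']) for d in L],proj(s,[.462,.087,.05]))
m=L[0]['mask'].astype(np.float32)
print(fit([(s,m)],BR,(.462,.087,1.22)))
```

```text
2.3 [0.4623 0.0913 0.181 ] [-1.7999e+02 -1.0000e-02 -1.0931e+02] F [-0.3  0.3  0.7] op 0.0877
delta [ 0.021  -0.0059  0.6399] 0.0019
[([324.8, 221.5], 0.6)] (np.float64(322.55349061570297), np.float64(226.80272923877897))
(array([0.45950097, 0.08546059, 1.24034624]), np.float64(71.06660440828), np.float64(0.03229197859764099))
```

View pics/w1.png

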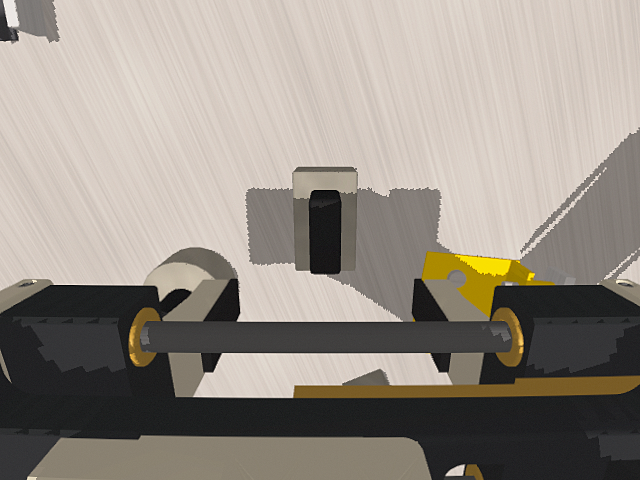

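The wrist view shows the brick centred between the fingers at about (325,221), with its rib square to them. I'll descend and grip.

Emit:
carry_out:
  deltas:
    - [[0.02,0,0.2,0,1],[0.02,0,0.4,0,1],[0.02,0,0.56,0,1],[0.02,0,0.64,0,1],[0.02,0,0.64,0,1]]

```text
clock: 2.9
tool_pos: [0.4597, 0.0879, 0.0512]
orientation: [179.9, -0.1, -109.2]
force: [-0.2, -0.7, 0.7]
opening: 0.0875
gripper_force: 0.0
```

Emit:
carry_out:
  deltas:
    - [[0,0,0,0,-1],[0,0,0,0,-1],[0,0,0,0,-1],[0,0,0,0,-1],[0,0,0,0,-1]]

```text
clock: 3.4
tool_pos: [0.4611, 0.0877, 0.0531]
orientation: [-180.0, 0.1, -109.3]
force: [0.6, 0.9, 0.0]
opening: 0.0529
gripper_force: 0.0
```

Emit:
carry_out:
  deltas:
    - [[0,0,0,0,-1],[0,0,-0.04,0,-1],[0,0,-0.08,0,-1],[0,0,-0.1,0,-1]]

```text
clock: 3.8
tool_pos: [0.4612, 0.0877, 0.0737]
orientation: [-180.0, 0.1, -109.3]
force: [-0.1, -0.7, -2.6]
opening: 0.0238
gripper_force: 30.0
```

Run:
```python
from h import *
b=np.array([.614,-.197]); a=np.deg2rad(-18.6); t=b-.0275*np.array([np.cos(a),np.sin(a)])-.04*np.array([np.cos(a),np.sin(a)])
print(t); go(t[0],t[1],.073,-108.6)
```

```text
[ 0.55002563 -0.17547025]
3.8 [0.4612 0.0877 0.0737] [-1.7995e+02  5.0000e-02 -1.0930e+02] F [-0.1 -0.7 -2.6] op 0.0238
delta [ 1.0952 -0.8541  0.0033] -0.002
```

Run:
```python
from h import *
s=snap('scene','s2'); c=s['color'][200:330,280:460]; cv2.imwrite('pics/s2c.png',cv2.resize(c,None,fx=4,fy=4)[:,:,::-1])
o=ctrl.get_obs();print(o['opening'],o['gripper_force'],o['force'])
print(proj(s,[.4605,.0868,0]),proj(s,[.4605,.0868,.09]))
```

```text
0.0237122474332757 29.997197091579437 [ 0.0554202   0.01341549 -2.13801085]
(np.float64(359.06204155104973), np.float64(276.44744012047835)) (np.float64(360.5177448276582), np.float64(243.13812838789218))
```

View pics/s2c.png

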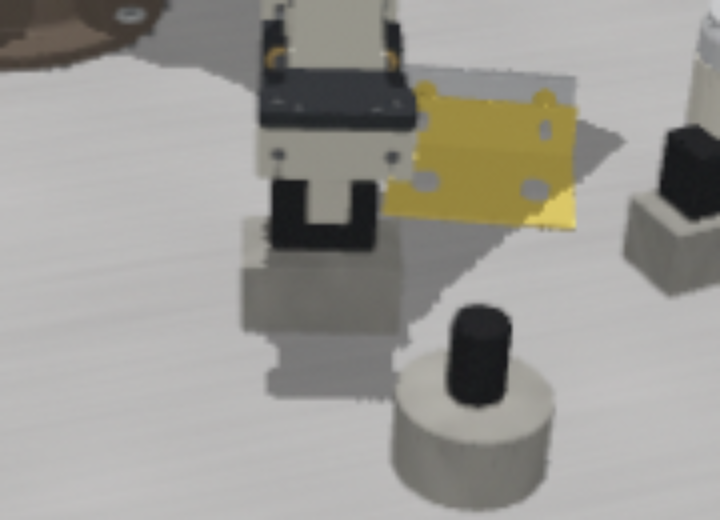

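The crop shows the rib between the fingers, with the block's lower near edge at about row 282. I'll work out the lift numerically.

Run:
```python
from h import *
import pickle
s=pickle.load(open('s2.pkl','rb'))
c,q=np.cos(np.deg2rad(70.7)),np.sin(np.deg2rad(70.7))
for z in (0,.01,.02):
    for lx in (-.045,.045):
        ly=-.0275; print(z,np.round((np.array(proj(s,[.461+lx*c-ly*q,.0872+lx*q+ly*c,z]))-[280,200])*4))
```

```text
0 [238. 332.]
0 [397. 336.]
0.01 [239. 317.]
0.01 [398. 322.]
0.02 [239. 303.]
0.02 [399. 307.]
```

The brick is still on the table, so the fingers closed late and hold only the top of the rib. I'll open, lower 20 mm and regrip.

Emit:
carry_out:
  deltas:
    - [[0,0,0,0,0],[0,0,0,0,0],[0,0,0,0,0],[0,0,0.06,0,0],[0,0,0.1,0,0]]

```text
clock: 4.35
tool_pos: [0.4606, 0.0874, 0.052]
orientation: [180.0, -0.0, -109.3]
force: [-0.4, 0.7, 0.2]
opening: 0.0435
gripper_force: 0.0
```

Emit:
carry_out:
  deltas:
    - [[0,0,0,0,-1],[0,0,0,0,-1],[0,0,0,0,-1],[0,0,0,0,-1],[0,0,0,0,-1]]

```text
clock: 4.85
tool_pos: [0.461, 0.0876, 0.0528]
orientation: [-180.0, 0.0, -109.3]
force: [0.4, -0.1, -0.9]
opening: 0.0237
gripper_force: 30.0
```

Run:
```python
from h import *
go(.550,-.1755,.063,-108.6)
```

```text
4.85 [0.461  0.0876 0.0528] [-1.7998e+02  3.0000e-02 -1.0931e+02] F [ 0.4 -0.1 -0.9] op 0.0237
delta [ 1.0944 -0.8551 -0.0509] -0.002
```

Emit:
carry_out:
  deltas:
    - [[0,0,-0.05,0,-1],[0.1,-0.08,-0.06,0,-1],[0.25,-0.2,-0.06,0,-1],[0.42,-0.33,-0.06,0,-1],[0.58,-0.45,-0.06,0,-1]]

```text
clock: 5.35
tool_pos: [0.5078, -0.053, 0.0654]
orientation: [-180.0, 0.0, -109.3]
force: [1.1, 0.2, -2.0]
opening: 0.0242
gripper_force: 30.0
```

Emit:
carry_out:
  deltas:
    - [[0.15,-0.12,0,0,-1],[0.3,-0.24,0,0,-1],[0.42,-0.34,0,0,-1],[0.51,-0.4,0,-0.002,-1],[0.51,-0.4,0,-0.002,-1]]

```text
clock: 5.85
tool_pos: [0.5494, -0.1768, 0.0648]
orientation: [180.0, -0.0, -108.7]
force: [-1.1, 1.4, -2.4]
opening: 0.0236
gripper_force: 30.0
```

Run:
```python
from fit import *
go(.550,-.1755,.053,-108.6)
for n,k in (('wrist','w3'),('top','t3'),('scene','s3')):
    s=snap(n,k)
    for nm,bx,p0 in (('brick',BR,(.55,-.1755,1.245)),('scraper_bar',BAR,(.614,-.197,-.325))):
        pr=proj(s,[p0[0],p0[1],.03]); m=mask(s,nm,np.array(pr))
        print(n,nm,np.round(pr), None if m is None else (m.sum(),fit([(s,m)],bx,p0)))
```

```text
5.85 [ 0.5494 -0.1768  0.0648] [ 1.7999e+02 -2.0000e-02 -1.0873e+02] F [-1.1  1.4 -2.4] op 0.0236
delta [-0.0072 -0.0007  0.0589] -0.0004
wrist brick [324. 273.] None
wrist scraper_bar [212. 273.] None
top brick [398. 158.] (np.float32(88.0), (array([ 0.55344193, -0.1561733 ,  1.1301166 ]), np.float64(64.75091142764121), np.float64(11.197443008422852)))
top scraper_bar [405. 132.] (np.float32(23.0), (array([ 0.61395672, -0.18706627, -0.32484005]), np.float64(-18.611964038026265), np.float64(17.34782600402832)))
scene brick [251. 310.] (np.float32(1325.0), (array([ 0.53421552, -0.17310162,  1.22992483]), np.float64(70.46950211113993), np.float64(0.5787264108657837)))
scene scraper_bar [244. 333.] (np.float32(985.0), (array([ 0.61517385, -0.19662486, -0.33414413]), np.float64(-19.14504817050778), np.float64(0.14930203557014465)))
```

View pics/w3.png

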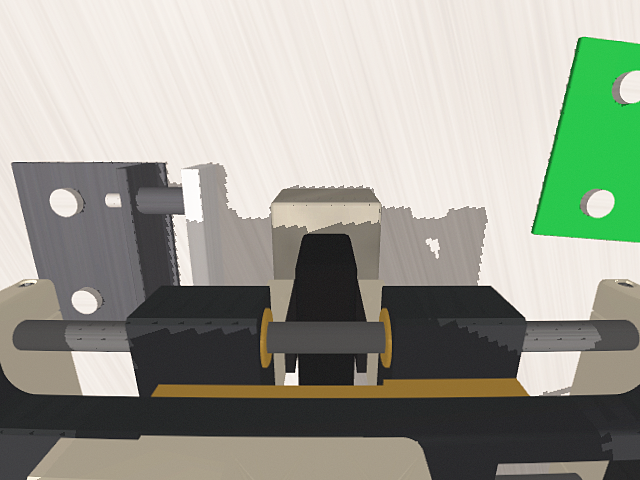

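The wrist view shows the brick held upright, with its long side facing the bar (white edge at about column 205). I'll lower it to 1 mm above the cart, push in about 53 mm (bar gives about 13 mm) and hold.

Emit:
carry_out:
  deltas:
    - [[-0.007,0,0.03,0,-1],[-0.007,0,0.054,0,-1],[-0.007,-0.06,0.054,0,-1],[-0.007,-0.12,0.054,0,-1],[-0.007,-0.17,0.054,0,-1]]

```text
clock: 6.8
tool_pos: [0.583, -0.1843, 0.0535]
orientation: [-180.0, -0.0, -108.6]
force: [-0.2, 1.1, -2.2]
opening: 0.0239
gripper_force: 30.0
```

Emit:
carry_out:
  deltas:
    - [[0,-0.03,0,0,-1],[0,-0.06,0,0,-1],[0,-0.095,0,0,-1],[0,-0.095,0,0,-1],[0,-0.095,0,0,-1]]

```text
clock: 7.3
tool_pos: [0.599, -0.19, 0.0533]
orientation: [179.9, -0.0, -108.6]
force: [-2.6, 1.0, -3.7]
opening: 0.0238
gripper_force: 30.0
```

Run:
```python
from h import *
go(.550,-.1755,.053,-108.6)
s=snap('scene','s4'); c=s['color'][270:420,170:350]; cv2.imwrite('pics/s4c.png',cv2.resize(c,None,fx=4,fy=4)[:,:,::-1])
go(.550,-.1755,.053,-108.6)
```

```text
7.3 [ 0.599  -0.19    0.0533] [ 1.7991e+02 -1.0000e-02 -1.0861e+02] F [-2.6  1.  -3.7] op 0.0238
delta [0.0097 0.2551 0.0017] -0.0
7.35 [ 0.5988 -0.1899  0.0534] [ 1.7991e+02 -1.0000e-02 -1.0862e+02] F [-2.8  0.9 -4.2] op 0.0239
delta [0.0097 0.2545 0.0019] -0.0
```

View pics/s4c.png

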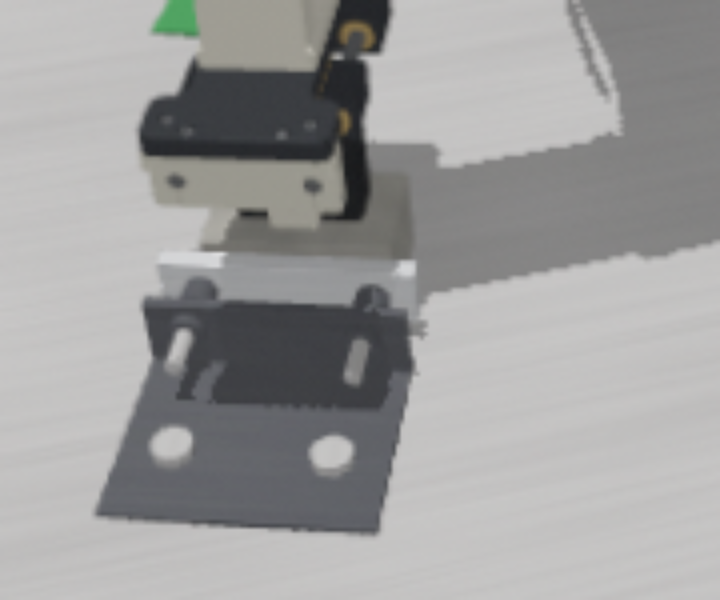

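The crop shows the brick flat on the bar, with the guide pins sticking out behind the bracket. The 2.8 N force matches about 11 mm of give. I'll hold a little longer, then draw back and make the quarter turn.

Emit:
carry_out:
  deltas:
    - [[0,-0.01,0,0,-1],[0,-0.01,0,0,-1],[0,0.1,0,0,-1],[0,0.24,-0.02,0,-1],[0,0.38,-0.03,0,-1]]

```text
clock: 7.85
tool_pos: [0.5286, -0.1657, 0.0604]
orientation: [-179.8, 0.0, -108.6]
force: [-0.7, 0.8, -1.8]
opening: 0.0239
gripper_force: 30.0
```

Emit:
carry_out:
  deltas:
    - [[0,0,0,-0.023,-1],[0,0,0,-0.046,-1],[0,0,0,-0.069,-1],[0,0,0,-0.092,-1],[0,0,0,-0.115,-1]]

```text
clock: 8.35
tool_pos: [0.5295, -0.1658, 0.0607]
orientation: [-179.8, -0.1, -66.8]
force: [-0.5, 0.2, -2.3]
opening: 0.0238
gripper_force: 30.0
```

Emit:
carry_out:
  deltas:
    - [[0,0,0,-0.023,-1],[0,0,0,-0.046,-1],[0,0,0,-0.069,-1],[0,0,0,-0.092,-1],[0,0,0,-0.115,-1]]

```text
clock: 8.85
tool_pos: [0.5294, -0.1659, 0.0607]
orientation: [-179.9, -0.2, -25.4]
force: [-0.2, 0.8, -3.1]
opening: 0.0238
gripper_force: 30.0
```

Run:
```python
from h import *
b=np.array([.614,-.197]); u=np.array([np.cos(np.deg2rad(-18.6)),np.sin(np.deg2rad(-18.6))])
for g in (-.02,.013):
    t=b+u*(g-.045); go(t[0],t[1],.0535,-18.6)
```

```text
8.85 [ 0.5294 -0.1659  0.0607] [-179.94   -0.19  -25.4 ] F [-0.2  0.8 -3.1] op 0.0238
delta [ 0.126  -0.0022  0.0358] -0.0189
8.85 [ 0.5294 -0.1659  0.0607] [-179.94   -0.19  -25.4 ] F [-0.2  0.8 -3.1] op 0.0238
delta [ 0.2898 -0.0218  0.0358] -0.0189
```

Emit:
carry_out:
  deltas:
    - [[0,0,0.01,-0.02,-1],[0.04,0,0.03,-0.02,-1],[0.09,0,0.034,-0.02,-1],[0.126,-0.002,0.034,-0.02,-1],[0.126,-0.002,0.034,-0.02,-1]]

```text
clock: 9.35
tool_pos: [0.5523, -0.177, 0.0529]
orientation: [180.0, -0.1, -18.7]
force: [-0.6, 0.5, -2.8]
opening: 0.0238
gripper_force: 30.0
```

Run:
```python
from h import *
b=np.array([.614,-.197]); u=np.array([np.cos(np.deg2rad(-18.6)),np.sin(np.deg2rad(-18.6))])
t=b+u*(.013-.045); go(t[0],t[1],.0535,-18.6)
snap('wrist','w5')
```

```text
9.35 [ 0.5523 -0.177   0.0529] [ 1.800e+02 -6.000e-02 -1.869e+01] F [-0.6  0.5 -2.8] op 0.0238
delta [ 0.1644 -0.0037 -0.003 ] -0.0003
```

View pics/w5.png

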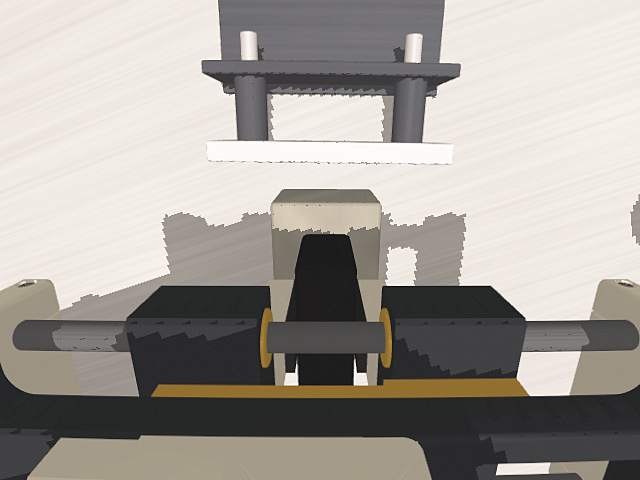

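The wrist view shows the bar at rest (rows 142–163), square to the brick's short end (row 190) and centred on it, with a gap of about 20 mm. I'll press.

Emit:
carry_out:
  deltas:
    - [[0.04,-0.003,0,0,-1],[0.08,-0.003,0,0,-1],[0.12,-0.003,0,0,-1],[0.15,-0.003,0,0,-1],[0.17,-0.003,0,0,-1]]

```text
clock: 9.9
tool_pos: [0.5826, -0.1867, 0.0528]
orientation: [180.0, 0.1, -18.6]
force: [-7.1, 3.8, 5.5]
opening: 0.0241
gripper_force: 30.0
```

Emit:
carry_out:
  deltas:
    - [[0,0,0,0,-1],[0,0,0,0,-1],[0,0,0,0,-1],[0,0,0,0,-1],[0,0,0,0,-1]]

```text
clock: 10.4
tool_pos: [0.5826, -0.1866, 0.0528]
orientation: [180.0, 0.0, -18.6]
force: [-2.2, 0.0, -2.2]
opening: 0.024
gripper_force: 30.0
```

Run:
```python
from h import *
go(.550,-.1755,.053,-18.6)
snap('wrist','w6')
```

```text
10.4 [ 0.5826 -0.1866  0.0528] [ 1.800e+02  4.000e-02 -1.859e+01] F [-2.2  0.  -2.2] op 0.024
delta [-0.1722 -0.0005 -0.0012] 0.0
```

View pics/w6.png

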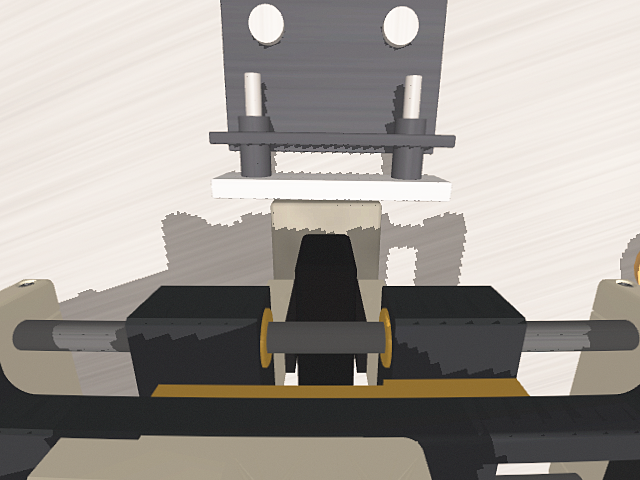

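The bar-to-plate gap has halved, from 81 to about 43 px, so the bar has given about 12 mm with the short end flat on it. I'll draw back 60 mm and release.

Emit:
carry_out:
  deltas:
    - [[-0.06,0,-0.005,0,-1],[-0.15,0,-0.005,0,-1],[-0.24,0,-0.005,0,-1],[-0.3,0,-0.005,0,-1],[-0.3,0,0,0,-1]]

```text
clock: 10.95
tool_pos: [0.5252, -0.1671, 0.0536]
orientation: [-180.0, -0.1, -18.6]
force: [0.6, -0.2, -2.3]
opening: 0.0237
gripper_force: 30.0
```

Emit:
carry_out:
  deltas:
    - [[0,0,0,0,-1],[0,0,0,0,0],[0,0,0,0,0],[0,0,0,0,0],[0,0,0,0,0]]

```text
clock: 11.45
tool_pos: [0.5265, -0.1677, 0.053]
orientation: [180.0, -0.0, -18.6]
force: [-0.1, 0.2, 0.4]
opening: 0.0431
gripper_force: 0.0
```

Emit:
carry_out:
  deltas:
    - [[0,0,-0.06,0,0],[0,0,-0.15,0,0],[0,0,-0.3,0,0],[0,0,-0.45,0,0],[0,0,-0.5,0,0]]

```text
clock: 11.95
tool_pos: [0.528, -0.1678, 0.1572]
orientation: [-179.9, -0.3, -18.6]
force: [0.4, 0.5, 0.1]
opening: 0.0438
gripper_force: 0.0
```

Run:
```python
from h import *
go(.550,-.1755,.053,-18.6)
snap('wrist','w7')
```

```text
11.95 [ 0.528  -0.1678  0.1572] [-179.94   -0.31  -18.55] F [0.4 0.5 0.1] op 0.0438
delta [0.1163 0.0013 0.5212] 0.0001
```

View pics/w7.png

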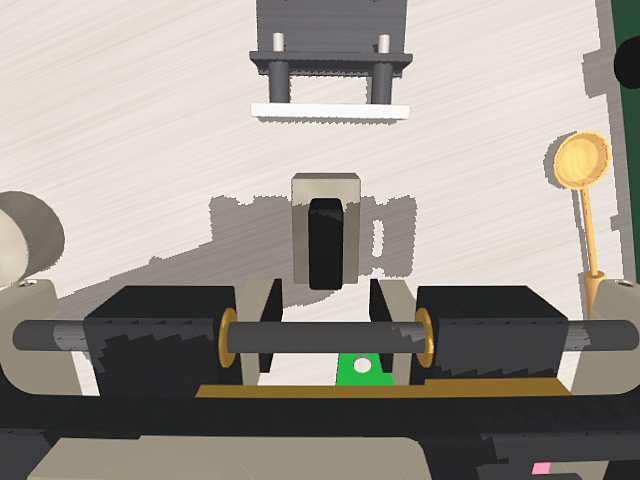

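The brick stands upright and released at about (325,230), clear of the bar (row 110), which is back at rest. I'll hand in.

```bash
python3 -c "
from plant import ctrl
print(ctrl.close_job())"
```

```text
the job is handed in; nothing more can be done
None
```

I pressed the brick's long side and then its short end against the steel bracket's bar (about 11–12 mm of give each, estimated from force and pictures), left it standing released about 45 mm clear of the bar, and handed the job in at about 12 s; no verdict came back.

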